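Shut the sample tray and rock its angle gauge onto the mark

TASK

The crucibles are loaded: first shut the tray's hinged lid fully. Then press down the paddle at the end of the tilting cradle until the gauge's freely hanging pointer has stopped swinging with its tip at the mark tab (within the tab's width), and finish holding it there with the fingers, without letting go, because the cradle falls back by its counterweight. Leave the things standing around it alone.

Things in the scene. Friction and masses are not known exactly. Their poses are not given: they have to be found in the camera images.
- tilt_axis (a point): Point on the cradle's tilt axis, over the middle of the fixed stand (grey foot plate 150 x 200 x 14 mm), 150 mm above the worktop. x: level, along the tilt axis, away from the gauge face and the robot; y: level, left to the counterweight; z up. Does not tilt. At tilt 0 the cradle's beam runs along y from -200 mm (paddle end) to +160 mm.
- cradle (a joint): Tilt of the cradle in rad: 0 level, positive with the paddle end down. At rest the counterweight holds it at -0.15 (its lower stop: paddle end up); it goes to 0.50 at most. It turns freely and falls back when released; about 4 N straight down on the paddle hold it at any tilt.
- paddle (a point): Centre of the top face of the black paddle (40 mm along the tilt axis, 50 mm along the beam, 10 mm thick) at the right-hand end of the cradle: 175 mm from the tilt axis and 6 mm above it in the cradle's frame (x along the tilt axis, y along the beam to the counterweight). Tilts with the cradle. Free all round and below; to be pressed from above.
- tray_rim (a point): Centre of the tray's mouth. The open-topped aluminium tray, 100 x 100 mm and 40 mm deep, is fixed on the cradle over the tilt axis, its rim 63 mm above the axis; two crucibles are fixed in it, lower than the rim.
- lid (a joint): Opening angle of the tray's lid in rad: 0 fully shut, flat on the tray; begins 0.6 to 1.05 open. A stiff hinge keeps it where it is left; about 1 N near its edge move it. At most 1.6.
- lid_hinge (a point): Middle of the lid's hinge axis, on the far rim of the tray: 53 mm from tilt_axis along +x, 63.5 mm above it at cradle tilt 0 (it tilts with the cradle). Turns with the lid: x lies in the lid, from the free edge to the hinge; y is the hinge axis; z is the normal of the lid's outer face.
- lid_edge (a point): Middle of the lid's free edge, at the tip of its 40 mm wide tab, on the outer face: 116 mm from the hinge axis along the lid and 4 mm out from it. The lid is a flat aluminium plate 104 mm wide, 4 mm thick; when open, its outer face looks up and away from the robot. Same axes as lid_hinge.
- pointer (a joint): Angle in rad of the black hanging pointer on the white fan-shaped gauge plate on the cradle's front, facing the robot: 0 mid-scale, positive to the right seen from the robot. Settled, it equals the cradle tilt. It swings at about 2 Hz and takes some 2 s to settle; it must hang freely, turned by gravity alone. Scale lines are 10 degrees apart.
- pointer_tip (a point): Lower tip of the pointer, 80 mm from its pivot, which lies on the tilt axis, 67.5 mm in front of (nearer the robot than) point tilt_axis. z axis: along the pointer, from the tip to the pivot.
- mark (a joint): Angle in rad of the mark on the same scale as the pointer (0 middle, positive to the right): a dark steel tab, 9 mm wide and 20 mm long, at the rim of the gauge plate. Set between 0.12 and 0.34 and jammed: it does not move. The pointer settles on it when the cradle tilt equals this value.
- mark_tab (a point): Inner end of the mark tab, 85 mm from the pointer's pivot. z axis: from the tab to the pivot.
- vial_1_mid (a point): Centre of a glass vial with black cap, 25 mm wide, 54 mm tall, standing near the stand: to be left alone.
- tape_roll_mid (a point): Centre of a roll of tape, 77 mm wide, 19 mm high, lying near the stand: to be left alone.
- ceramic_boat_mid (a point): Centre of a white ceramic boat, 18 x 75 x 12 mm, on the worktop near the stand: to be left alone.

How it is judged:
By the outcome, as a careful person would: the job done as asked, in the order asked, and still so for the second after the job is handed in, while the arm keeps its last pose, push and grip.
It also fails if it takes over 54 s, if anything falls off the work surface, if the arm or the gripper's body presses on something with over 40 N, if the wrist force passes 120 N, or if a joint passes its speed limit or range.

ROBOT

A 6-joint arm with a two-finger parallel gripper is mounted at the origin on a cart in front of the work surface, level with it; the furniture and walls round the work are solid. World frame = base frame: x ahead of the robot, y to its left, z up, the work surface at z = 0. Lengths are in m, angles in degrees, forces in N, time in s.
With the tool pointing down it reaches from about 0.4 to 0.825 m from the base axis. Payload 7 kg.
Tool frame: the origin (TCP) lies at the very end of the fingers, on their centre line; the grasp point (between the pads) lies 19 mm behind it (ctrl.tcp_to_grasp is the distance from the TCP to the grasp point, in m); z points along the fingers, y is the direction in which the jaws open and shut (so a half turn about z gives the same grasp; the last joint's range is limited). The gripper opens to 88 mm and grips with 3 to 60 N. Pads are 19 mm wide; open, the fingers measure 130 mm over their backs; the gripper's body (78 mm by 193 mm) begins 47 mm behind the grasp point.
Start: joints at [-56.603, 20.546, 0.682, 0, -70.136, -16.507], TCP at [0.196, -0.646, 0.227] pointing down, gripper open.
Joint ranges: [-176.03, 176.03], [-82.01, 121.73], [-58.28, 71.71], [-173.87, 95.51], [-174.79, -0.11], [-173.66, 173.66]. Speed limits (degrees/s): [136.94, 136.94, 172.46, 180, 180, 180].

INTERFACE

Orientations are given as [roll, pitch, yaw] about the fixed x, y, z axes, in that order (R = Rz(yaw) Ry(pitch) Rx(roll)).
In Python, from plant import ctrl gives the robot as it stands.
- The arm moves only by the tool jog_arm, never from a script. Its argument "commands" is a list of rows, each an object of numbers: "x", "y", "z": the shift along the tool's x, y, z in cm; "roll": the turn about the tool's z in rad. In form: [{"x": .., "y": .., "z": .., "roll": ..}, ...]. A call has 1 to 12 rows; each row shifts and turns the commanded pose from where the row before left it, along the tool's axes as they then stand; what a row does not reach is not made up. A row lasts 1/10 s, in which the tool goes at most 50 mm and 8.59 degrees, less where a joint would pass 70% of its speed; a pose out of reach is approached as far as the arm can. A call is refused whole if a number of a shift passes 5 or a number of a turn 0.15, either way. A call with a gripper value outside its range is refused whole. "gripper" is the finger opening in cm, from 0 to 8.76, set as the call begins (left out, the last holds). The fingers move at their own pace and stop on an object; the grip force is fixed at half the most. Time passes only in rows, so rows that do not move let the fingers close. It gives the time, the measured TCP pose, the force and the opening at its end, in the units of the state.
- ctrl.get_obs(): the state, without advancing time (a new reading comes with each control period).
- ctrl.snapshot(name): name is "scene" or "top"; returns a dict with "image" (420x560x3 uint8, red, green, blue), "mtx" (3x3 intrinsics, pixels), "position" and "orientation" of the camera in the world. Camera axes: x right, y up, looking along -z (the intrinsics and any distortion apply to the point x, -y, -z); pixel columns grow to the right and rows downward; lengths in m; the calibration is good to about 2 mm. A picture is of the moment at which its call begins. There is no depth.
- ctrl.close_job(): hands the job in, once; it reports no verdict.
Trained networks look in the newest picture that a camera, given by its name, has taken for a name from the list of things; names that differ only in an ending like _2 or _b are one class to them, and where a whole thing is asked for, a point or a joint stands for the part that bears it (a point fixed in the world has none). Each returns a list of dicts, best first, with "confidence" (0 to 1); they miss things now and then, are a little off and sometimes report something else, mostly with a low value. They report only what shows in the picture. A call takes as long as a camera call.
- ctrl.search_frame(camera, query): "position" ([column, row] as shares, 0 to 1, of the picture: columns of its width, rows of its height, amid what is visible of it).
- ctrl.regions_of(camera, query): "mask" (420x560 bool, what is visible of it) and "position" ([column, row] as shares, 0 to 1, of the picture: columns of its width, rows of its height, amid what is visible of it).
The state is a dict: "clock": time; "joint_pos": joint angles; "qvel": joint speeds; "tau": joint torques, N m; "tool_pos": TCP position; "orientation": TCP orientation; "force": force on the tool from outside, world axes, zero at the start; "moment": the same for the moment, N m; "opening": finger opening in m.
Only numpy, scipy, OpenCV 4.12 (cv2) and the standard library are available. Lean on these libraries where they do the work, as an engineer would, in place of code of your own. Each camera call takes 0.05 s, during which the arm holds its last target.

## Working session

There is one attempt and no reset: what is moved stays moved. The work goes in short steps, Python scripts to look and compute and a tool call to move; the robot and the scene stay as the last step left them, time stands still between calls to the robot, and variables do not carry over. Pictures are saved under pics/ and viewed, and the job is handed in when it is done.

Besides the shell and the picture viewer there is one more tool, called after "Request:" as name([rows], argument=value, ...), one row to a line, values as JSON. jog_arm: Moves the arm, as the interface text tells. Its arguments: {"type":"object","properties":{"commands":{"type":"array"},"gripper":{"type":"number"}},"required":["commands"]}

```bash
mkdir -p pics; ls; python3 - <<'E'
from plant import ctrl
import cv2
print(ctrl.get_obs())
for n in("scene","top"):
    s=ctrl.snapshot(n); cv2.imwrite(f"pics/{n}0.png",s["image"][:,:,::-1]); print(n,s["mtx"],s["position"],s["orientation"],[k for k in s])
    for q in("pointer_tip","mark_tab","paddle","lid_edge","lid_hinge","tray_rim","tilt_axis","vial_1_mid","tape_roll_mid","ceramic_boat_mid"):
        try: print(q,[( [round(p["position"][0]*560,1),round(p["position"][1]*420,1)],round(p["confidence"],2)) for p in ctrl.search_frame(n,q)][:2])
        except Exception as e: print(q,e)
print(ctrl.get_obs()["clock"])
E
```

```text
pics
{'clock': 0.0, 'joint_pos': array([-5.66022834e+01,  2.05927918e+01,  6.34586768e-01, -2.04796068e-02,
       -7.01357623e+01, -1.65054330e+01]), 'qvel': array([-0.0447562 , -0.00697125,  0.05513462,  0.07654244, -0.00524693,
        0.01213017]), 'tau': array([ 1.61805350e-03, -5.82719851e+01,  2.93057960e+01,  6.99688330e+00,
        6.78254830e-03, -1.68765077e-04]), 'tool_pos': array([ 0.19595837, -0.64542513,  0.22561242]), 'orientation': array([ 1.79904435e+02, -8.24061719e-03, -1.63114684e+02]), 'force': array([-0.37584865,  0.05125888, -0.41543963]), 'moment': array([-0.02807864, -0.02225607,  0.03644397]), 'opening': 0.08771471855684637}
scene [[513.31177829   0.         275.63091022]
 [  0.         513.31177829 209.97827162]
 [  0.           0.           1.        ]] [0.04547419 1.00768573 0.61465269] [  65.46676759   -0.17850876 -150.42532125] ['image', 'mtx', 'position', 'orientation']
pointer_tip []
mark_tab []
paddle [([285.8, 189.7], 0.96)]
lid_edge [([275.5, 152.2], 0.81), ([232.3, 276.9], 0.31)]
lid_hinge [([274.3, 151.8], 0.6)]
tray_rim [([289.5, 186.5], 0.65)]
tilt_axis [([286.1, 214.7], 0.61)]
vial_1_mid []
tape_roll_mid [([232.4, 281.7], 0.87)]
ceramic_boat_mid [([332.4, 263.5], 0.76)]
top [[461.99477041   0.         285.0310679 ]
 [  0.         461.99477041 211.68350017]
 [  0.           0.           1.        ]] [0.4627052  0.13579914 1.05385949] [  3.66211089  -1.09868843 -89.37099056] ['image', 'mtx', 'position', 'orientation']
pointer_tip []
mark_tab [([338.7, 170.3], 0.28)]
paddle [([344.2, 183.1], 0.63)]
lid_edge [([337.7, 169.3], 0.96)]
lid_hinge [([338.4, 169.6], 0.6)]
tray_rim [([339.2, 184.6], 0.76)]
tilt_axis [([341.9, 183.9], 0.53), ([318.1, 251.8], 0.45)]
vial_1_mid []
tape_roll_mid []
ceramic_boat_mid [([316.7, 251.6], 0.84)]
1.1
```

View pics/scene0.png

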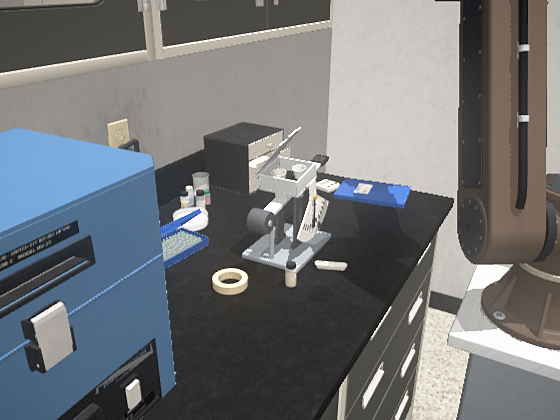

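View pics/top0.png

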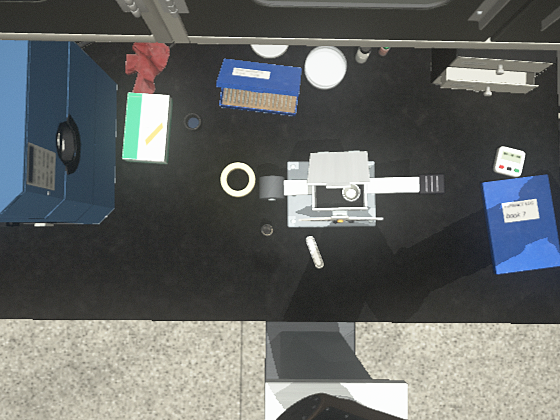

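The scene picture shows the stand near (285,220), with the gauge seen edge-on. In the top picture the stand is centred near (332,193) and the paddle is at (432,184). I'll zoom in.

```bash
python3 - <<'E'
import cv2
a=cv2.imread("pics/scene0.png")[115:295,225:345]; cv2.imwrite("pics/s0z.png",cv2.resize(a,None,fx=3.3,fy=3.3,interpolation=cv2.INTER_CUBIC))
a=cv2.imread("pics/top0.png")[140:240,250:460]; cv2.imwrite("pics/t0z.png",cv2.resize(a,None,fx=3.8,fy=3.8,interpolation=cv2.INTER_CUBIC))
E
```

```text
(no output)
```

View pics/s0z.png

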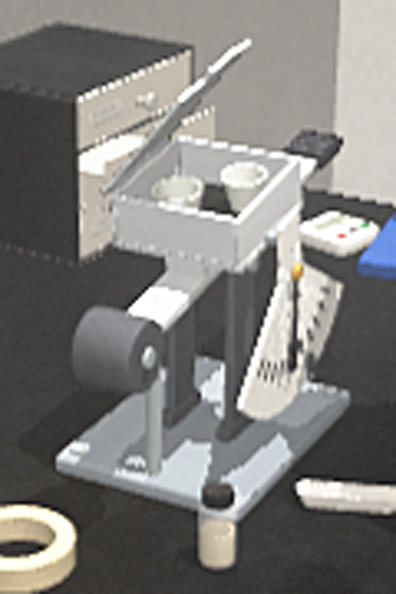

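View pics/t0z.png

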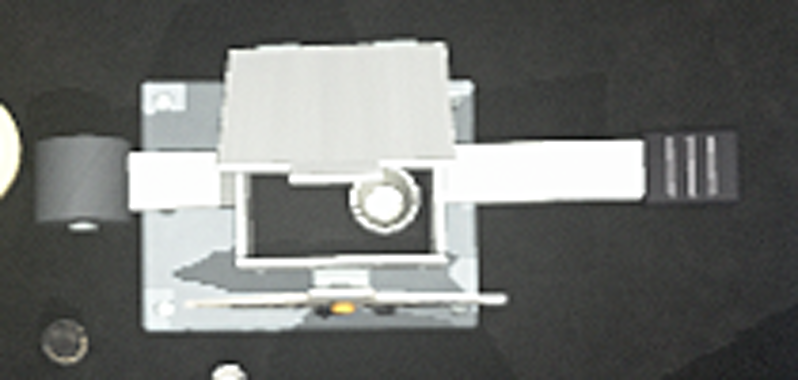

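```bash
cat > h.py <<'E'
import numpy as np, cv2
from scipy.spatial.transform import Rotation as R
from scipy.optimize import least_squares
CAM={"scene":(np.array([[513.31177829,0,275.63091022],[0,513.31177829,209.97827162],[0,0,1]]),[0.04547419,1.00768573,0.61465269],[65.46676759,-0.17850876,-150.42532125]),
"top":(np.array([[461.99477041,0,285.0310679],[0,461.99477041,211.68350017],[0,0,1]]),[0.4627052,0.13579914,1.05385949],[3.66211089,-1.09868843,-89.37099056])}
def proj(c,p):
    K,t,o=CAM[c]; q=(np.atleast_2d(p)-t)@R.from_euler("xyz",o,degrees=True).as_matrix()
    q=q*[1,-1,-1]; u=q@K.T; return u[:,:2]/u[:,2:]
def ray(c,uv):
    K,t,o=CAM[c]; d=np.linalg.inv(K)@[uv[0],uv[1],1]; return np.array(t),R.from_euler("xyz",o,degrees=True).as_matrix()@(d*[1,-1,-1])
def onz(c,uv,z):
    t,d=ray(c,uv); return t+d*(z-t[2])/d[2]
def stand(p,L):  # p=(x,y,yaw) -> world ; L rel tilt_axis
    return np.atleast_2d(L)@R.from_euler("z",p[2]).as_matrix().T+[p[0],p[1],.15]
def crad(L,t): # cradle frame -> stand frame; positive = paddle (-y) end down => rot about x by +t
    return np.atleast_2d(L)@R.from_euler("x",t).as_matrix().T
def lidp(d,h,y,th): # distance d from hinge, out h
    return np.array([.053-d*np.cos(th)+h*np.sin(th)*1.0, y, .0635+d*np.sin(th)+h*np.cos(th)])
E
python3 - <<'E'
from h import *
z=lambda u,v:(250+u/3.8,140+v/3.8)
for n,p in dict(bl=(143,82),br=(475,82),fr=(478,328),fl=(143,330)).items(): print(n,onz("top",z(*p),.014))
s=lambda u,v:(225+u/3.3,115+v/3.3)
for n,p in dict(bl=(58,463),fl=(245,512),fr=(352,392)).items(): print(n,onz("scene",s(*p),.014))
E
```

```text
bl [0.64361419 0.11193219 0.014     ]
br [ 0.64646536 -0.08732297  0.014     ]
fr [ 0.4988589  -0.08889122  0.014     ]
fl [0.4953631  0.11035791 0.014     ]
bl [0.63379327 0.12528211 0.014     ]
fl [0.48706225 0.11845924 0.014     ]
fr [ 0.49662839 -0.08175784  0.014     ]
```

```bash
cat > fit.py <<'E'
from h import *
z=lambda u,v:(250+u/3.8,140+v/3.8)
s=lambda u,v:(225+u/3.3,115+v/3.3)
F=[("top",z(143,82),[.075,.1,-.136],0),("top",z(475,82),[.075,-.1,-.136],0),("top",z(478,326),[-.075,-.1,-.136],0),("top",z(143,328),[-.075,.1,-.136],0),
("scene",s(58,463),[.075,.1,-.136],0),("scene",s(245,510),[-.075,.1,-.136],0),("scene",s(352,390),[-.075,-.1,-.136],0),
("top",z(738,130),[.02,-.2,.006],1),("top",z(738,203),[-.02,-.2,.006],1),("top",z(238,262),[-.05,.05,.063],1),("top",z(448,260),[-.05,-.05,.063],1),
("top",z(343,308),[-.0675,0,0],0)]
def res(p,full=False):
    r=[]
    for c,uv,L,k in F:
        L=crad(L,p[3]) if k else L
        r.append((proj(c,stand(p,L))-uv)[0])
    r=np.array(r); 
    return r if full else r.ravel()
def fit():
    return least_squares(res,[.57,.012,.016,-.15],loss="soft_l1")
E
python3 - <<'E'
from fit import *
f=fit();print(f.x);print(res(f.x,1).round(1))
p=f.x;p[3]=-.15
im={c:cv2.imread(f"pics/{c}0.png") for c in CAM}
zs={c:4 for c in CAM}
for c in im: im[c]=cv2.resize(im[c],None,fx=4,fy=4,interpolation=cv2.INTER_CUBIC)
def dot(L,col,t=None):
    for c in im:
        u=proj(c,stand(p,crad(L,p[3]) if t is None else L))[0]; cv2.circle(im[c],tuple(int(v) for v in (u*4+1.5)),3,col,-1)
for a in(-.075,.075):
    for b in(-.1,.1): dot([a,b,-.136],(0,0,255),0)
for a in(-.02,.02):
    for b in(-.15,-.2): dot([a,b,.006],(0,255,0))
for a in(-.05,.05):
    for b in(-.05,.05): dot([a,b,.063],(255,0,0))
dot([-.0675,0,0],(255,0,255),0);dot([-.0675,0,-.08],(255,0,255),0)
for m in np.arange(.1,.37,.04):
    for r in(.085,.105): dot([-.0675,r*-np.sin(m),-r*np.cos(m)],(255,255,0))
for th,col in((.6,(0,128,255)),(.8,(0,255,255)),(1.0,(128,255,0))):
    for y in(-.02,.02): dot(lidp(.116,.004,y,th),col)
cv2.imwrite("pics/s1z.png",im["scene"][4*130:4*270,4*235:4*345]);cv2.imwrite("pics/t1z.png",im["top"][4*140:4*240,4*260:4*455])
E
```

```text
[ 0.57166196  0.01246384  0.02173453 -0.12238149]
[[-0.9 -0.4]
 [-0.6 -1. ]
 [ 0.1  0.5]
 [-0.2  0.9]
 [-1.2 -3.1]
 [-1.4 -1.8]
 [ 0.4 -0.7]
 [-0.  -0.7]
 [ 0.7  0.8]
 [ 0.4  1.3]
 [ 0.1  0.8]
 [-0.3 -0.3]]
```

View pics/s1z.png

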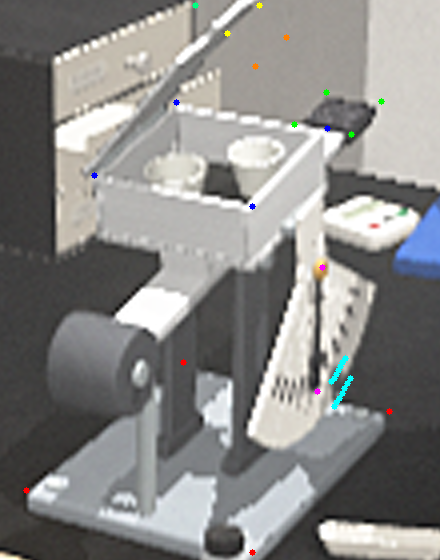

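View pics/t1z.png

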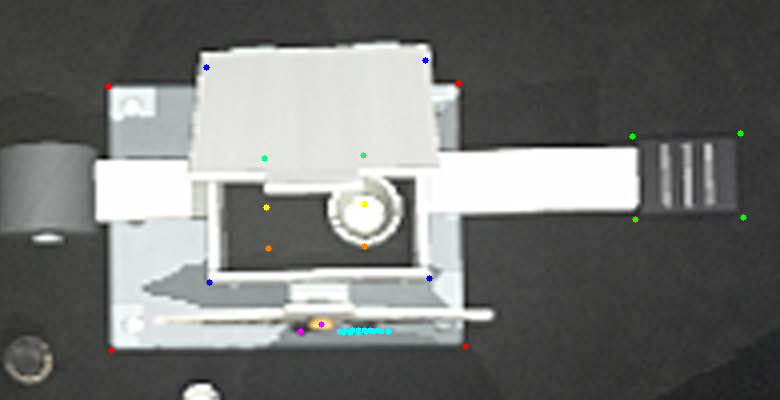

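```bash
python3 - <<'E'
import cv2
a=cv2.imread("pics/top0.png")[205:232,300:380]; cv2.imwrite("pics/t2z.png",cv2.resize(a,None,fx=10,fy=10,interpolation=cv2.INTER_NEAREST))
a=cv2.imread("pics/scene0.png")[180:245,295:335]; cv2.imwrite("pics/s2z.png",cv2.resize(a,None,fx=9,fy=9,interpolation=cv2.INTER_NEAREST))
E
```

```text
(no output)
```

View pics/t2z.png

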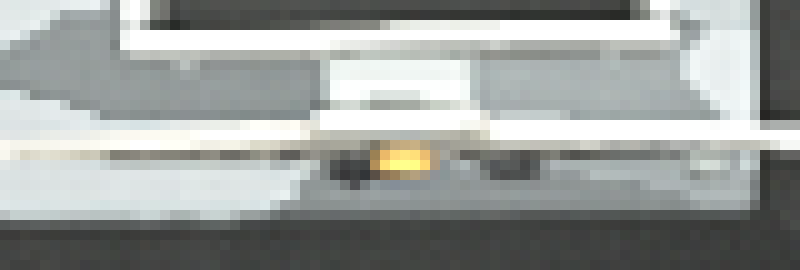

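View pics/s2z.png

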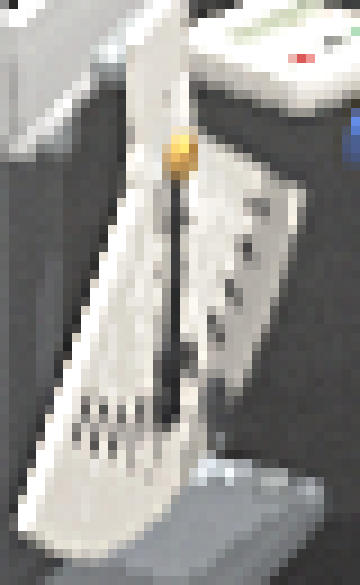

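```bash
python3 - <<'E'
from fit import *
p=fit().x;print(p)
for c,pv,tp in(("top",(340.4-.2,221-.2),(335,222)),("scene",(315.2,197.2),(313.8,226))):
    P=lambda L:proj(c,stand(p,L))[0]
    print(c,"piv",P([-.0675,0,0]),pv,"tip-piv",P([-.0675,0,-.08])-P([-.0675,0,0]),np.subtract(tp,pv))
    for t in(-.15,-.12):
      for m in np.arange(.12,.36,.04):
        print(t,round(m,2),*[(P(crad([-.0675,-r*np.sin(m),-r*np.cos(m)],t))-P([-.0675,0,0])).round(1) for r in(.085,.105)])
for L in ([.02,-.15,.006],[.02,-.2,.006],[-.02,-.2,.006],[-.02,-.15,.006]):
  for t in (-.15,-.12): print(t,L,*[proj(c,stand(p,crad(L,t)))[0].round(1) for c in CAM])
E
```

```text
[ 0.57166196  0.01246384  0.02173453 -0.12238149]
top piv [340.00130703 220.78078814] (340.2, 220.8) tip-piv [-5.16559044  1.65624642] [-5.2  1.2]
-0.15 0.12 [5.3 1.6] [6.4 1.9]
-0.15 0.16 [6.9 1.6] [8.3 1.9]
-0.15 0.2 [8.5 1.5] [10.2  1.8]
-0.15 0.24 [10.   1.5] [12.2  1.8]
-0.15 0.28 [11.6  1.4] [14.   1.7]
-0.15 0.32 [13.1  1.4] [15.9  1.7]
-0.12 0.12 [4.1 1.6] [5. 2.]
-0.12 0.16 [5.7 1.6] [6.9 1.9]
-0.12 0.2 [7.3 1.5] [8.8 1.9]
-0.12 0.24 [8.8 1.5] [10.7  1.8]
-0.12 0.28 [10.4  1.5] [12.6  1.8]
-0.12 0.32 [12.   1.4] [14.5  1.7]
scene piv [315.19498429 196.59361826] (315.2, 197.2) tip-piv [-1.18132002 30.96487022] [-1.4 28.8]
-0.15 0.12 [ 2.7 28. ] [ 3.3 34.3]
-0.15 0.16 [ 3.2 27.1] [ 4.  33.2]
-0.15 0.2 [ 3.8 26.2] [ 4.7 32. ]
-0.15 0.24 [ 4.4 25.2] [ 5.3 30.8]
-0.15 0.28 [ 4.9 24.2] [ 6.  29.6]
-0.15 0.32 [ 5.4 23.2] [ 6.6 28.4]
-0.12 0.12 [ 2.3 28.6] [ 2.8 35. ]
-0.12 0.16 [ 2.8 27.8] [ 3.5 34. ]
-0.12 0.2 [ 3.4 26.9] [ 4.1 32.9]
-0.12 0.24 [ 3.9 26. ] [ 4.8 31.7]
-0.12 0.28 [ 4.5 25. ] [ 5.5 30.5]
-0.12 0.32 [ 5. 24.] [ 6.1 29.3]
-0.15 [0.02, -0.15, 0.006] [308.2 160.7] [417.8 173.8]
-0.12 [0.02, -0.15, 0.006] [308.3 162.2] [417.5 174.2]
-0.15 [0.02, -0.2, 0.006] [316.2 152.7] [444.8 173.1]
-0.12 [0.02, -0.2, 0.006] [316.2 154.7] [444.2 173.5]
-0.15 [-0.02, -0.2, 0.006] [330.1 155. ] [445.5 193.9]
-0.12 [-0.02, -0.2, 0.006] [330.1 157. ] [444.8 194.3]
-0.15 [-0.02, -0.15, 0.006] [322.4 163.1] [418.4 194.6]
-0.12 [-0.02, -0.15, 0.006] [322.5 164.7] [418.1 194.8]
```

The stand is at about (0.572, 0.012), yaw about 0.02. The lid is open about 0.87 rad and the mark is at about 0.24 rad, read from the dark tab at (351,221) in the top picture. Next I close the fingers, rise and square the tool.

Request:
jog_arm([
  {"z": -4, "roll": 0.1},
  {"z": -4, "roll": 0.1},
  {"z": -4, "roll": 0.095},
  {"z": -2},
], gripper=0)

```text
validation failed for argument at $.co...
```

Request:
jog_arm([
  {"x": 0, "y": 0, "z": -4, "roll": 0.1},
  {"x": 0, "y": 0, "z": -4, "roll": 0.1},
  {"x": 0, "y": 0, "z": -4, "roll": 0.095},
  {"x": 0, "y": 0, "z": -2, "roll": 0},
], gripper=0)

```text
clock: 1.5
tool_pos: [0.1961, -0.6467, 0.3712]
orientation: [-179.7, 0.1, 179.8]
force: [0.3, 0.1, 1.2]
opening: 0.0615
```

Request:
jog_arm([
  {"x": -2.2, "y": 4, "z": 0, "roll": 0},
  {"x": -2.2, "y": 4, "z": 0, "roll": 0},
  {"x": -2.2, "y": 4, "z": 0, "roll": 0},
  {"x": -2.2, "y": 4, "z": 0, "roll": 0},
  {"x": -2.2, "y": 4, "z": 0, "roll": 0},
  {"x": -2.2, "y": 4, "z": 0, "roll": 0},
  {"x": -2.2, "y": 4, "z": 0, "roll": 0},
  {"x": -2.2, "y": 4, "z": 0, "roll": 0},
  {"x": -2.2, "y": 4, "z": 0, "roll": 0},
  {"x": -2.2, "y": 4, "z": 0, "roll": 0},
  {"x": -2.2, "y": 4, "z": 0, "roll": 0},
  {"x": -2.2, "y": 4, "z": 0, "roll": 0},
])

```text
clock: 2.7
tool_pos: [0.4606, -0.1641, 0.3671]
orientation: [180.0, 0.1, 180.0]
force: [1.4, -0.3, -0.2]
opening: 0.0003
```

Request:
jog_arm([
  {"x": -2.2, "y": 4, "z": 0, "roll": 0},
  {"x": -2.2, "y": 4, "z": 0, "roll": 0},
  {"x": -2.2, "y": 4, "z": 0, "roll": 0},
  {"x": -2.2, "y": 4, "z": 0, "roll": 0},
  {"x": -2.2, "y": 3.1, "z": 0, "roll": 0},
  {"x": 0, "y": 0, "z": 0, "roll": 0},
  {"x": 0, "y": 0, "z": 0, "roll": 0},
])

```text
clock: 3.4
tool_pos: [0.5704, 0.0259, 0.3659]
orientation: [-180.0, -0.1, -179.9]
force: [-0.5, 0.1, -0.6]
opening: 0.0008
```

```bash
cat > look.py <<'E'
import sys; from plant import ctrl; import cv2
def look(tag,rs=(120,270,225,365),rt=(120,245,250,460),fs=4,ft=3.6):
    for n,(a,b,c,d),f in(("scene",rs,fs),("top",rt,ft)):
        im=ctrl.snapshot(n)["image"][:,:,::-1]; cv2.imwrite(f"pics/{n}_{tag}_raw.png",im)
        cv2.imwrite(f"pics/{n}_{tag}.png",cv2.resize(im[a:b,c:d],None,fx=f,fy=f,interpolation=cv2.INTER_CUBIC))
look(sys.argv[1])
o=ctrl.get_obs(); print(o["clock"],o["tool_pos"],o["force"])
E
python3 look.py a
```

```text
3.5 [0.56994531 0.02462295 0.36669945] [-1.07337801 -0.21129464  0.50569731]
```

View pics/scene_a.png

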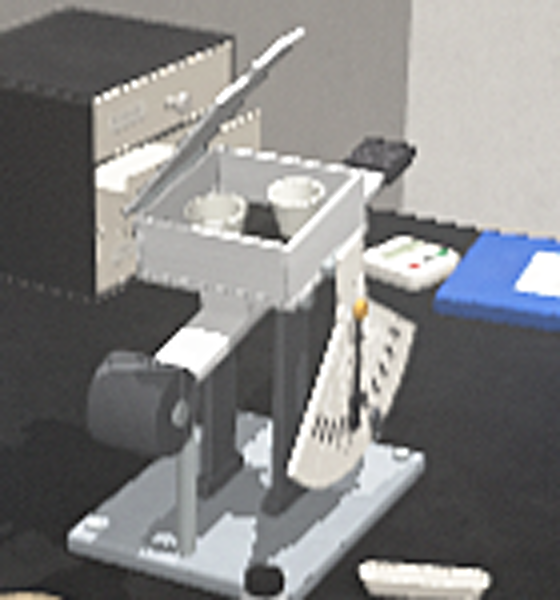

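```bash
python3 - <<'E'
from fit import *
p=fit().x
for th in np.arange(.75,1.06,.05):
    print(round(th,2),*[proj(c,stand(p,crad(lidp(.116,.004,y,th),-.15)))[0].round(1) for c in CAM for y in(-.02,.02)], stand(p,crad(lidp(.116,.004,0,th),-.15))[0].round(3))
print(proj("scene",[.57,.025,.366]),proj("top",[.57,.025,.366]))
E
```

```text
0.75 [301.4 132.9] [293.4 140. ] [350.7 193.6] [326.4 194.2] [0.542 0.034 0.294]
0.8 [299.6 130.9] [291.6 138. ] [350.6 190.9] [326.2 191.5] [0.546 0.034 0.298]
0.85 [297.8 129.1] [289.7 136.1] [350.6 187.9] [326.1 188.6] [0.551 0.035 0.302]
0.9 [295.8 127.3] [287.7 134.3] [350.6 184.9] [325.9 185.5] [0.555 0.036 0.305]
0.95 [293.9 125.7] [285.7 132.6] [350.5 181.7] [325.8 182.4] [0.56  0.036 0.308]
1.0 [291.8 124.1] [283.6 131. ] [350.5 178.5] [325.7 179.2] [0.565 0.037 0.311]
1.05 [289.7 122.6] [281.4 129.5] [350.4 175.1] [325.5 175.8] [0.57  0.037 0.314]
[[288.52939757 101.42029128]] [[350.65783466 170.62299758]]
```

View pics/scene_a_raw.png

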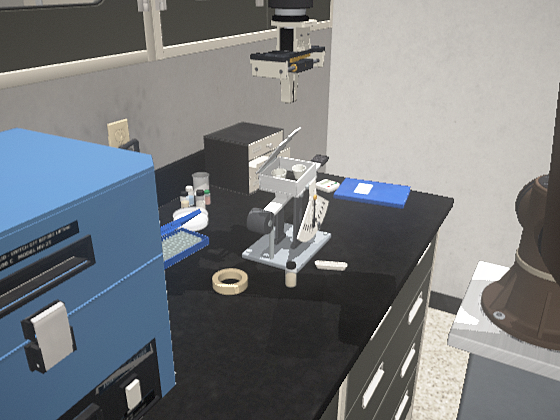

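View pics/top_a_raw.png

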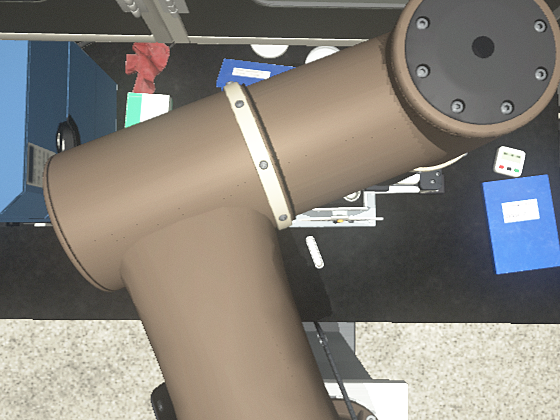

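Request:
jog_arm([
  {"x": -0.3, "y": 0, "z": 3, "roll": 0},
  {"x": 0, "y": 0, "z": 2, "roll": 0},
  {"x": 0, "y": 0, "z": 1, "roll": 0},
  {"x": 0, "y": 0, "z": 0.5, "roll": 0},
  {"x": 0, "y": 0, "z": 0.5, "roll": 0},
  {"x": 0, "y": 0, "z": 0.5, "roll": 0},
  {"x": 0, "y": 0, "z": 0, "roll": 0},
])

```text
clock: 4.2
tool_pos: [0.5733, 0.025, 0.2916]
orientation: [180.0, 0.0, 180.0]
force: [0.4, -0.3, 1.1]
opening: 0.0005
```

Request:
jog_arm([
  {"x": 0.6, "y": 0, "z": 0.6, "roll": 0},
  {"x": 0.6, "y": 0, "z": 0.6, "roll": 0},
  {"x": 0.45, "y": 0, "z": 0.6, "roll": 0},
  {"x": 0.45, "y": 0, "z": 0.6, "roll": 0},
  {"x": 0.35, "y": 0, "z": 0.7, "roll": 0},
  {"x": 0.35, "y": 0, "z": 0.7, "roll": 0},
])

```text
clock: 4.8
tool_pos: [0.5448, 0.0251, 0.253]
orientation: [180.0, -0.0, 180.0]
force: [0.0, -0.4, -0.1]
opening: 0.0005
```

Request:
jog_arm([
  {"x": 0.3, "y": 0, "z": 0.7, "roll": 0},
  {"x": 0.3, "y": 0, "z": 0.7, "roll": 0},
  {"x": 0.2, "y": 0, "z": 0.7, "roll": 0},
  {"x": 0.1, "y": 0, "z": 0.7, "roll": 0},
  {"x": 0, "y": 0, "z": 0.3, "roll": 0},
  {"x": 0, "y": 0, "z": 0, "roll": 0},
])

```text
clock: 5.4
tool_pos: [0.5359, 0.025, 0.2219]
orientation: [-180.0, -0.1, 180.0]
force: [0.8, -0.3, -0.6]
opening: 0.0004
```

```bash
python3 look.py b
```

```text
5.5 [0.53637444 0.02511113 0.22257724] [ 0.11927027  0.6381156  -0.68286822]
```

View pics/scene_b.png

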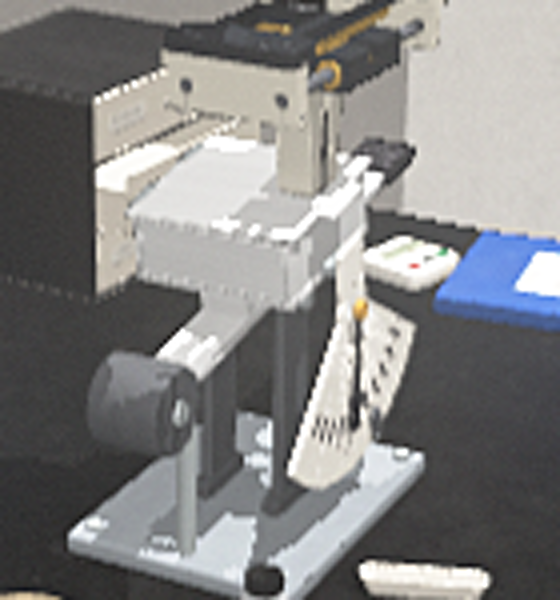

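The lid is nearly shut, with the fingers on its front part. I press until the force rises.

Request:
jog_arm([
  {"x": 0.3, "y": 0, "z": 0.2, "roll": 0},
  {"x": 0.3, "y": 0, "z": 0.1, "roll": 0},
  {"x": 0, "y": 0, "z": 0.1, "roll": 0},
  {"x": 0, "y": 0, "z": 0, "roll": 0},
])

```text
clock: 5.9
tool_pos: [0.53, 0.025, 0.2186]
orientation: [180.0, -0.0, 180.0]
force: [-1.0, -0.2, 0.5]
opening: 0.0001
```

Request:
jog_arm([
  {"x": 0, "y": 0, "z": 0.15, "roll": 0},
  {"x": 0, "y": 0, "z": 0, "roll": 0},
])

```text
clock: 6.1
tool_pos: [0.5302, 0.025, 0.218]
orientation: [-180.0, 0.0, -180.0]
force: [-3.7, 1.2, 7.9]
opening: 0.0006
```

Request:
jog_arm([
  {"x": 0, "y": 0, "z": 0.1, "roll": 0},
  {"x": 0, "y": 0, "z": 0, "roll": 0},
])

```text
clock: 6.3
tool_pos: [0.5303, 0.025, 0.2178]
orientation: [-180.0, 0.1, -180.0]
force: [-6.4, 1.5, 13.7]
opening: 0.0006
```

Request:
jog_arm([
  {"x": 0, "y": 0, "z": -2, "roll": 0},
  {"x": 0, "y": 0, "z": -4, "roll": 0},
  {"x": 0, "y": 0, "z": -4, "roll": 0},
  {"x": 0, "y": 0, "z": 0, "roll": 0},
])

```text
clock: 6.7
tool_pos: [0.5328, 0.0253, 0.322]
orientation: [179.9, 0.5, -180.0]
force: [0.3, -0.8, -0.8]
opening: 0.0004
```

```bash
python3 look.py c; python3 - <<'E'
from fit import *
p=fit().x
for t in(-.15,0,.2,.24,.28): print(t,stand(p,crad([0,-.175,.006],t))[0].round(4))
for y in(-.02,.02): print([proj("scene",stand(p,crad(lidp(.116,.004,y,th),-.15)))[0].round(1) for th in (0,.05,.1)])
E
```

```text
6.8 [0.53060389 0.02531448 0.31700642] [-0.40963139 -0.22090613 -1.06429617]
-0.15 [ 0.5754 -0.1596  0.1821]
0 [ 0.5755 -0.1625  0.156 ]
0.2 [ 0.5754 -0.1602  0.1211]
0.24 [ 0.5754 -0.1589  0.1142]
0.28 [ 0.5754 -0.1573  0.1074]
[array([316.2, 166.6]), array([316. , 164.3]), array([315.7, 161.9])]
[array([308.8, 174.4]), array([308.6, 172.1]), array([308.2, 169.7])]
```

View pics/scene_c.png

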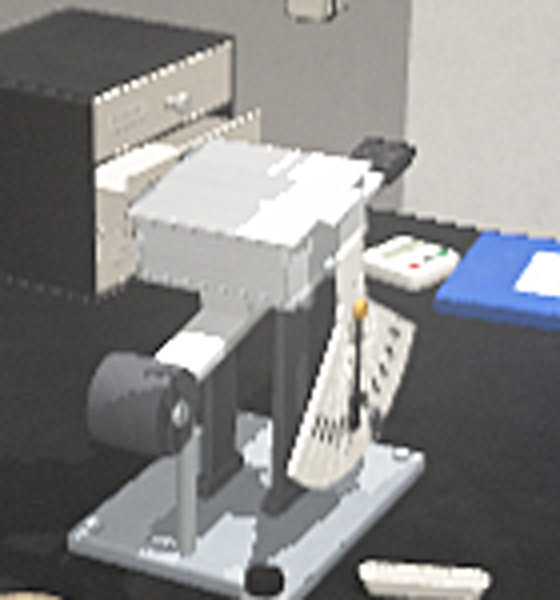

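Lid is flat shut. Now over the paddle, turning the jaws along x.

Request:
jog_arm([
  {"x": -0.9, "y": -3.7, "z": 0, "roll": 0},
  {"x": -0.9, "y": -3.7, "z": 0, "roll": 0},
  {"x": -0.9, "y": -3.7, "z": 0, "roll": 0},
  {"x": -0.9, "y": -3.7, "z": 0, "roll": 0},
  {"x": -0.9, "y": -3.7, "z": 0, "roll": 0},
])

```text
clock: 7.3
tool_pos: [0.5749, -0.1613, 0.3146]
orientation: [180.0, -0.1, 180.0]
force: [1.2, 0.5, -1.0]
opening: 0.0007
```

Request:
jog_arm([
  {"x": 0, "y": 0, "z": 0, "roll": -0.14},
  {"x": 0, "y": 0, "z": 0, "roll": -0.14},
  {"x": 0, "y": 0, "z": 0, "roll": -0.14},
  {"x": 0, "y": 0, "z": 0, "roll": -0.14},
  {"x": 0, "y": 0, "z": 0, "roll": -0.14},
  {"x": 0, "y": 0, "z": 0, "roll": -0.14},
  {"x": 0, "y": 0, "z": 0, "roll": -0.14},
  {"x": 0, "y": 0, "z": 0, "roll": -0.14},
  {"x": 0, "y": 0, "z": 0, "roll": -0.14},
  {"x": 0, "y": 0, "z": 0, "roll": -0.14},
  {"x": 0, "y": 0, "z": 0, "roll": -0.14},
  {"x": 0, "y": 0, "z": 0, "roll": -0.03},
])

```text
clock: 8.5
tool_pos: [0.5747, -0.1598, 0.3144]
orientation: [179.9, 0.0, -89.8]
force: [-0.8, -0.4, -0.6]
opening: 0.0002
```

Request:
jog_arm([
  {"x": 0, "y": 0, "z": 3, "roll": 0},
  {"x": 0, "y": 0, "z": 4, "roll": 0},
  {"x": 0, "y": 0, "z": 3, "roll": 0},
  {"x": 0, "y": 0, "z": 1.5, "roll": 0},
  {"x": 0, "y": 0, "z": 0.5, "roll": 0},
  {"x": 0, "y": 0, "z": 0.3, "roll": 0},
  {"x": 0, "y": 0, "z": 0, "roll": 0},
])

```text
clock: 9.2
tool_pos: [0.5754, -0.16, 0.1932]
orientation: [-180.0, -0.0, -90.1]
force: [-0.4, 0.3, 0.8]
opening: 0.0002
```

```bash
python3 look.py d
```

```text
9.3 [ 0.5757012  -0.16000431  0.19398007] [1.01226659 0.28458862 0.64617071]
```

View pics/scene_d.png

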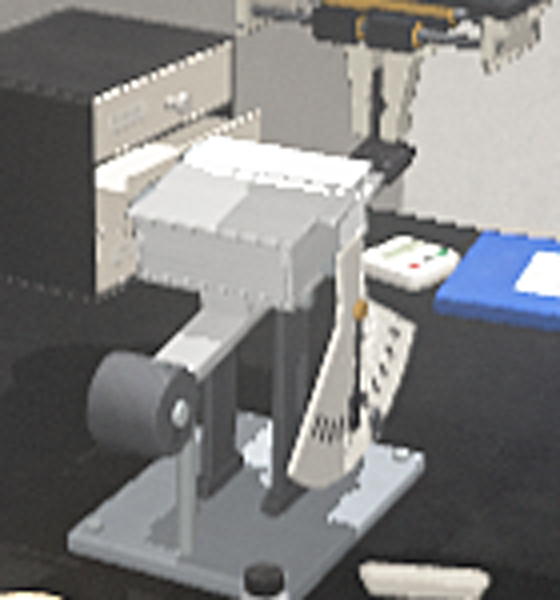

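View pics/top_d.png

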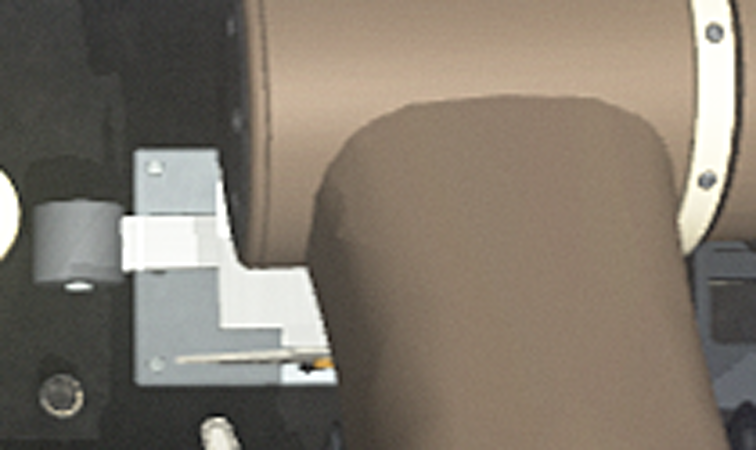

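Request:
jog_arm([
  {"x": 0, "y": 0, "z": 0.3, "roll": 0},
  {"x": 0, "y": 0, "z": 0.3, "roll": 0},
  {"x": 0, "y": 0, "z": 0.3, "roll": 0},
  {"x": 0, "y": 0, "z": 0.3, "roll": 0},
  {"x": 0, "y": 0, "z": 0.3, "roll": 0},
  {"x": 0, "y": 0, "z": 0.3, "roll": 0},
  {"x": 0, "y": 0, "z": 0.3, "roll": 0},
  {"x": 0, "y": 0, "z": 0.3, "roll": 0},
  {"x": 0, "y": 0, "z": 0.3, "roll": 0},
  {"x": 0, "y": 0, "z": 0.3, "roll": 0},
  {"x": 0, "y": 0, "z": 0.3, "roll": 0},
  {"x": 0, "y": 0, "z": 0.3, "roll": 0},
])

```text
clock: 10.5
tool_pos: [0.5753, -0.1599, 0.1568]
orientation: [-180.0, -0.0, -90.1]
force: [-0.1, -2.9, 3.8]
opening: 0.0001
```

Request:
jog_arm([
  {"x": 0, "y": 0, "z": 0.35, "roll": 0},
  {"x": 0, "y": 0, "z": 0.35, "roll": 0},
  {"x": 0, "y": 0, "z": 0.35, "roll": 0},
  {"x": 0, "y": 0, "z": 0.35, "roll": 0},
  {"x": 0, "y": 0, "z": 0.35, "roll": 0},
  {"x": 0, "y": 0, "z": 0.35, "roll": 0},
  {"x": 0, "y": 0, "z": 0.35, "roll": 0},
  {"x": 0, "y": 0, "z": 0.3, "roll": 0},
  {"x": 0, "y": 0, "z": 0.3, "roll": 0},
  {"x": 0, "y": 0, "z": 0.2, "roll": 0},
  {"x": 0, "y": 0, "z": 0.2, "roll": 0},
  {"x": 0, "y": 0, "z": 0.1, "roll": 0},
])

```text
clock: 11.7
tool_pos: [0.5749, -0.1599, 0.1213]
orientation: [180.0, 0.0, -90.1]
force: [0.1, 1.3, 4.0]
opening: 0.0004
```

Request:
jog_arm([
  {"x": 0, "y": 0, "z": 0.1, "roll": 0},
  {"x": 0, "y": 0, "z": 0, "roll": 0},
  {"x": 0, "y": 0, "z": 0, "roll": 0},
  {"x": 0, "y": 0, "z": 0, "roll": 0},
  {"x": 0, "y": 0, "z": 0, "roll": 0},
  {"x": 0, "y": 0, "z": 0, "roll": 0},
  {"x": 0, "y": 0, "z": 0, "roll": 0},
  {"x": 0, "y": 0, "z": 0, "roll": 0},
  {"x": 0, "y": 0, "z": 0, "roll": 0},
  {"x": 0, "y": 0, "z": 0, "roll": 0},
  {"x": 0, "y": 0, "z": 0, "roll": 0},
  {"x": 0, "y": 0, "z": 0, "roll": 0},
])

```text
clock: 12.9
tool_pos: [0.5751, -0.16, 0.1205]
orientation: [180.0, -0.0, -90.1]
force: [-1.4, 1.0, 4.6]
opening: 0.0003
```

```bash
python3 look.py e; python3 - <<'E'
import cv2
a=cv2.imread("pics/scene_e_raw.png")[180:245,285:335]; cv2.imwrite("pics/s_ez.png",cv2.resize(a,None,fx=9,fy=9,interpolation=cv2.INTER_NEAREST))
E
```

```text
13.0 [ 0.57506808 -0.15993762  0.12049955] [-1.58874414  2.05002796  3.6594157 ]
```

View pics/scene_e.png

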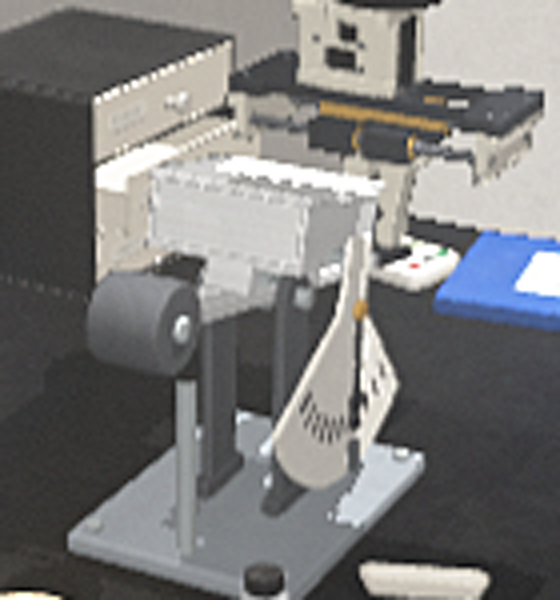

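View pics/s_ez.png

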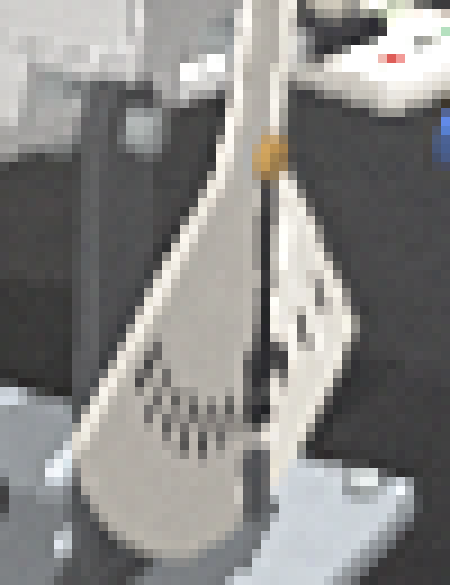

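View pics/top_e.png

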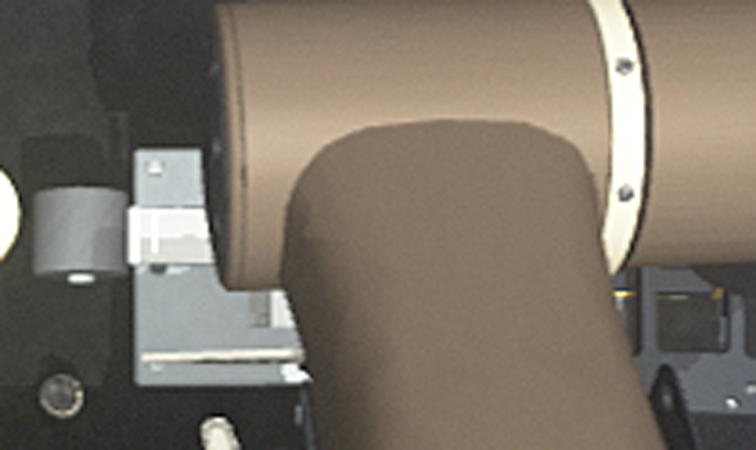

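```bash
python3 - <<'E'
import cv2,numpy as np
a=cv2.imread("pics/scene_e_raw.png").astype(int).sum(2)//3
print("      ",*range(306,322))
for r in range(196,242): print(r,*["%3d"%v for v in a[r,306:322]])
E
python3 - <<'E'
import sys; sys.path.insert(0,".")
from fit import *
p=fit().x
P=lambda L:proj("scene",stand(p,L))[0]
v0=P([-.0675,0,0]);print(v0)
for r in (.02,.04,.06,.08,.085,.095,.105): print(r,(P([-.0675,0,-r])-v0).round(2))
for d in(-.08,-.04,0,.04,.08):
  print(d,*[(P([-.0675,-r*np.sin(d+e),-r*np.cos(d+e)])-v0).round(1) for r in(.085,.105) for e in(-.053,.053)])
E
```

```text
306 307 308 309 310 311 312 313 314 315 316 317 318 319 320 321
196  71  68  51 227 244 183 177 162 156 139 124  79  74  75  77  76
197  73  65  50 245 228 178 177 156 153 125 112  73  67  72  79  74
198  69  63  65 237 207 175 177 148 145 118 124  89  70  72  70  76
199  68  59 149 241 190 177 178 148 113 120 203 136  72  71  71  73
200  63  72 226 231 179 175 179 168  77 125 246 214  86  64  74  79
201  59 150 239 198 175 173 177 189  67 128 236 241 132  69  72  73
202  72 224 214 174 174 175 178 189  66 125 223 230 209  86  67  75
203 151 236 189 172 173 177 181 169  59 132 237 228 239 128  65  71
204 225 215 174 172 174 177 182 144  50 129 248 235 229 205  85  65
205 239 187 171 176 175 177 184 147  51 167 253 241 223 237 131  67
206 219 173 171 174 174 175 182 147  48 178 254 236 220 229 155  72
207 187 170 173 175 175 175 181 146  50 180 253 231 217 226 205  80
208 175 171 174 173 175 175 181 147  46 193 254 226 217 223 235 129
209 172 173 173 173 174 174 182 147  46 187 251 226 219 221 228 203
210 172 174 173 179 174 174 179 179  55 176 226 227 221 196 198 236
211 173 174 176 
[... 1815 characters left out ...]
 209
238 173 172 173 175 174 150 123 113 112 213 216 210 210 210 213 212
239 173 175 178 166 148 128 124 117 176 214 210 208 205 210 210 209
240 180 167 154 140 125 127 121 110 214 214 208 206 207 207 210 208
241 157 139 125 124 126 125 119 172 213 209 208 206 205 206 206 207
[315.19498429 196.59361826]
0.02 [-0.3  7.9]
0.04 [-0.6 15.7]
0.06 [-0.89 23.38]
0.08 [-1.18 30.96]
0.085 [-1.25 32.84]
0.095 [-1.4  36.58]
0.105 [-1.54 40.3 ]
-0.08 [-3.2 34.4] [-1.7 33.2] [-4.  42.3] [-2.  40.8]
-0.04 [-2.6 34. ] [-1.1 32.7] [-3.2 41.8] [-1.3 40.1]
0 [-2.  33.5] [-0.5 32.1] [-2.5 41.2] [-0.6 39.3]
0.04 [-1.4 33. ] [ 0.1 31.4] [-1.8 40.5] [ 0.1 38.5]
0.08 [-0.9 32.5] [ 0.7 30.7] [-1.  39.8] [ 0.9 37.6]
```

```bash
python3 - <<'E'
import cv2,numpy as np
a=cv2.imread("pics/top0.png").astype(int).sum(2)//3
print("   ",*range(330,362))
for r in range(213,228): print(r,*["%3d"%v for v in a[r,330:362]])
from fit import *
p=fit().x
P=lambda L:proj("top",stand(p,L))[0]
for x in(-.0675,-.063):
  v0=P([-.0675,0,0])
  for m in(.2,.22,.24,.26):
    print(x,m,*[(P(crad([x,-r*np.sin(m)-o*np.cos(m),-r*np.cos(m)+o*np.sin(m)],-.15))-v0).round(1) for r in(.085,.105) for o in(-.0045,.0045)])
E
```

```text
330 331 332 333 334 335 336 337 338 339 340 341 342 343 344 345 346 347 348 349 350 351 352 353 354 355 356 357 358 359 360 361
213 154 145 186 250 255 254 254 255 255 255 255 255 254 254 253 255 249 190 173 177 181 179 177 178 178 178 179 178 176 178 177 177
214 150 142 188 253 255 255 250 222 225 225 225 224 248 255 255 255 248 186 170 178 173 178 175 177 176 177 176 176 176 177 181 178
215 148 120 141 196 211 214 187 155 157 164 166 166 185 201 203 217 232 211 167 172 170 170 169 171 171 171 171 171 174 174 176 176
216 137 216 255 255 255 255 255 255 255 255 255 255 255 255 255 255 255 255 220 185 203 202 203 201 201 200 184 159 164 168 166 162
217 229 225 255 255 255 255 255 255 255 255 255 255 255 255 255 254 245 245 238 254 255 255 255 255 255 255 255 255 255 255 255 255
218 240 196 193 186 185 187 186 185 185 184 181 180 182 182 180 176 168 184 210 251 255 255 255 255 255 255 255 255 255 255 255 255
219 173 162 160 163 163 165 142 115 140 162 165 169 156 151 153 158 160 164 168 181 192 193 191 190 189 188 186 193 208 203 183 171
220 128 144 131 117  96 113 102 122 175 199 204 
[... 777 characters left out ...]
02 103 103 104  97 102  99 104 100  99  97 102 101  97  94  87  86  85  87  84  87  89  84  84  84
227  69  68  68  67  68  65  67  67  70  65  67  70  68  65  64  68  66  64  64  63  66  64  63  64  59  61  61  60  60  61  59  59
-0.0675 0.2 [6.4 1.6] [10.5  1.5] [8.2 1.9] [12.3  1.8]
-0.0675 0.22 [7.2 1.5] [11.3  1.4] [9.2 1.9] [13.2  1.8]
-0.0675 0.24 [8.  1.5] [12.1  1.4] [10.1  1.8] [14.2  1.7]
-0.0675 0.26 [8.7 1.5] [12.9  1.4] [11.1  1.8] [15.1  1.7]
-0.063 0.2 [ 6.3 -0.5] [10.5 -0.6] [ 8.2 -0.2] [12.3 -0.3]
-0.063 0.22 [ 7.1 -0.6] [11.3 -0.7] [ 9.1 -0.2] [13.2 -0.3]
-0.063 0.24 [ 7.9 -0.6] [12.1 -0.7] [10.1 -0.2] [14.2 -0.3]
-0.063 0.26 [ 8.7 -0.6] [12.8 -0.7] [11.  -0.2] [15.1 -0.4]
```

Pointer tip at col 313.2 and tab centre at col 313.0 (plumb line predicts 312.9), so they line up. The initial top view gives a mark of about 0.228 rad, and finger height gives a tilt of about 0.216. I nudge slightly deeper and let it settle.

Request:
jog_arm([
  {"x": 0, "y": 0, "z": 0.05, "roll": 0},
  {"x": 0, "y": 0, "z": 0.05, "roll": 0},
  {"x": 0, "y": 0, "z": 0.05, "roll": 0},
  {"x": 0, "y": 0, "z": 0, "roll": 0},
  {"x": 0, "y": 0, "z": 0, "roll": 0},
  {"x": 0, "y": 0, "z": 0, "roll": 0},
  {"x": 0, "y": 0, "z": 0, "roll": 0},
  {"x": 0, "y": 0, "z": 0, "roll": 0},
  {"x": 0, "y": 0, "z": 0, "roll": 0},
  {"x": 0, "y": 0, "z": 0, "roll": 0},
  {"x": 0, "y": 0, "z": 0, "roll": 0},
  {"x": 0, "y": 0, "z": 0, "roll": 0},
])

```text
clock: 14.2
tool_pos: [0.5752, -0.16, 0.1191]
orientation: [-180.0, -0.0, -90.1]
force: [-0.7, 0.7, 3.7]
opening: 0.0003
```

Request:
jog_arm([
  {"x": 0, "y": 0, "z": 0, "roll": 0},
  {"x": 0, "y": 0, "z": 0, "roll": 0},
  {"x": 0, "y": 0, "z": 0, "roll": 0},
  {"x": 0, "y": 0, "z": 0, "roll": 0},
  {"x": 0, "y": 0, "z": 0, "roll": 0},
  {"x": 0, "y": 0, "z": 0, "roll": 0},
  {"x": 0, "y": 0, "z": 0, "roll": 0},
  {"x": 0, "y": 0, "z": 0, "roll": 0},
  {"x": 0, "y": 0, "z": 0, "roll": 0},
  {"x": 0, "y": 0, "z": 0, "roll": 0},
  {"x": 0, "y": 0, "z": 0, "roll": 0},
  {"x": 0, "y": 0, "z": 0, "roll": 0},
])

```text
clock: 15.4
tool_pos: [0.5752, -0.16, 0.1191]
orientation: [-180.0, 0.0, -90.1]
force: [-1.0, 1.8, 3.3]
opening: 0.0005
```

```bash
python3 look.py f; python3 - <<'E'
import cv2,numpy as np
r=cv2.imread("pics/scene_f_raw.png")
cv2.imwrite("pics/s_fz.png",np.hstack([cv2.resize(x[180:245,285:335],None,fx=8,fy=8,interpolation=cv2.INTER_CUBIC) for x in(cv2.imread("pics/scene0.png"),r)]))
a=r.astype(int).sum(2)//3
for k in list(range(206,209))+list(range(222,240)): print(k,*["%3d"%v for v in a[k,308:319]])
E
```

```text
15.5 [ 0.5751893  -0.15994074  0.11905051] [-0.27206464  0.85210033  4.53576028]
206 171 174 174 175 180 148  48 174 244 236 221
207 171 172 176 175 181 146  49 180 250 235 218
208 175 172 176 176 181 146  46 187 253 234 217
222 176 174 179 189 104  48  58 215 139 218 221
223 177 180 160 166 113  78  76 232 206 219 218
224 146 159 122 144 100  79  59 228 224 218 218
225 124 137 124 147  70  42  32 201 221 217 223
226 139 142 140 143 113  43  77 209 220 218 225
227 161 123 134 141 144  91 181 235 220 220 235
228 180  91 155 163 160 170 227 229 220 223 220
229 174 112 175 181 157 148 187 219 219 228 146
230 176 160 176 169 112  72 165 222 221 226 140
231 175 174 179 156  90  79 165 223 220 217 195
232 174 173 178 159  84  75 140 224 216 211 213
233 172 170 177 163  85  72 142 227 215 211 208
234 173 173 179 146  85  70 141 217 213 211 207
235 173 173 179 147  85  73 117 216 216 209 209
236 174 173 181 146  83  72  94 166 213 211 212
237 175 177 181 140  87  93 109 170 211 213 212
238 173 177 178 138 111 116 112 213 215 209 209
239 179 165 148 126 127 119 173 215 211 210 207
```

View pics/s_fz.png

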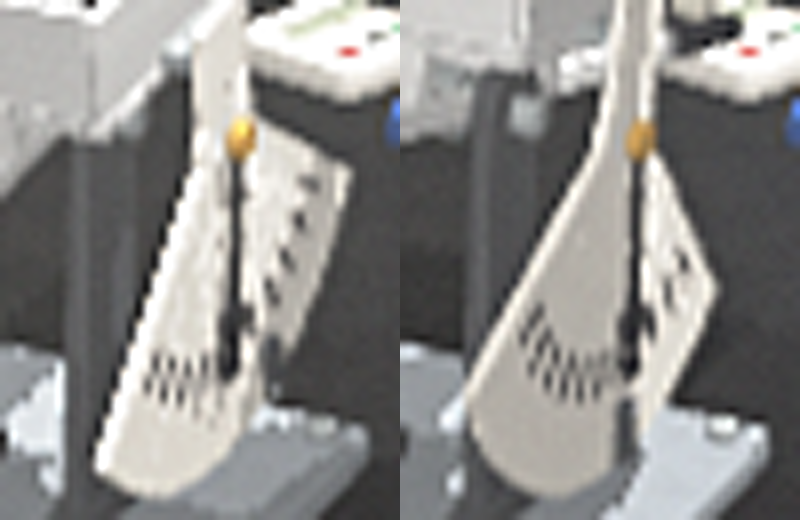

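```bash
python3 - <<'E'
from fit import *
p=fit().x
P=lambda L:proj("scene",stand(p,L))[0]
Z=lambda u,v:np.array([285+u/8-.5,180+v/8-.5])
piv0=Z(241,138);piv1=Z(241,138); off=piv0-P([-.0675,0,0]);print(off)
A=[Z(351,168),Z(97,471)];B=[Z(319,287),Z(67,402)]
def f(q,x,t0=-.15):
    r=[]
    for k in(0,1):
        R_,ph=q[1+2*k],q[2+2*k]
        for t,o in((t0,A[k]),(q[0],B[k])):
            r+=list(P(crad([x,-R_*np.sin(ph),-R_*np.cos(ph)],t))+off-o)
    return np.array(r)
for x in(-.0675,-.065,-.062,-.059):
    s=least_squares(f,[.2,.1,.7,.1,-.7],args=(x,)); print(x,s.x.round(3),s.fun.round(2))
E
```

```text
[-0.56998429  0.15638174]
-0.0675 [ 0.202  0.1    0.946  0.114 -1.053] [ 0.31  0.88  0.45 -0.73  0.37  1.2   0.64 -0.94]
-0.065 [ 0.202  0.105  0.957  0.111 -1.016] [ 0.21  0.49  0.21 -0.41  0.25  0.74  0.36 -0.58]
-0.062 [ 0.197  0.112  0.966  0.108 -0.972] [ 0.11  0.11 -0.03 -0.1   0.08  0.15  0.04 -0.12]
-0.059 [ 0.189  0.119  0.973  0.106 -0.928] [ 0.03 -0.18 -0.19  0.14 -0.12 -0.47 -0.26  0.37]
```

```bash
python3 - <<'E'
import cv2,numpy as np
r=cv2.imread("pics/scene0.png").astype(int)
a=r.sum(2)//3
print("    ",*range(309,325))
for k in range(214,236): print(k,*["%3d"%v for v in a[k,309:325]])
from fit import *
p=fit().x
P=lambda L:proj("scene",stand(p,L))[0]+[-.57,.16]
for t in(-.15,.222):
 for m in(.2,.23,.26):
  for x in(-.0675,-.065,-.062):
   print(t,m,x,*[P(crad([x,-r*np.sin(m)-o*np.cos(m),-r*np.cos(m)+o*np.sin(m)],t)).round(1) for r in(.085,.105) for o in(-.0045,.0045)])
E
```

```text
309 310 311 312 313 314 315 316 317 318 319 320 321 322 323 324
214 220 220 225 208 137  43 226 247 229 173 208 177 156 169 178 187
215 214 231 221 181 131  44 229 237 237  90 163 173 176 172 179 176
216 213 239 230 182 116  43 241 226 240 115 129 171 174 174 184 131
217 213 227 230 187 109  51 190 201 240 141  89 168 176 178 173  87
218 211 221 225 173  96  58  90 120 238 166 139 172 176 182 131  71
219 218 228 231 130  67  61  66  91 246 183 174 174 177 187  89  64
220 218 227 234 102  58  54  79 115 226 180 173 174 178 172  79  67
221 216 217 233 100  53  49 141 119 179 151 144 176 187 130  72  64
222 215 225 242 117  50  39 210 193 171 106  85 157 176  89  64  61
223 219 211 218 110  73  42 230 237 143  91  70 125 124  69  63  64
224 230 147 179  81  69  45 239 240 127  88  76 104  79  62  64  65
225 239 101 179  72  52  36 205 210 131  81  75  83  67  63  67  68
226 212 117 179  78  41  81 208 182 142  83  72  69  67  68  64  66
227 178 152 176 118  85 179 239 183 169  87  76  73  68  70  71  66
228 171 168 204 159 181 224 231 178 180  95 128  76  66  64  68  65
229 170 201 223 
[... 1087 characters left out ...]
219.7] [317.5 227.8] [318.9 225.2]
0.222 0.2 -0.0675 [312.3 230.6] [313.8 229.2] [311.9 238.2] [313.5 236.7]
0.222 0.2 -0.065 [311.3 230.4] [312.9 229. ] [311.  237.9] [312.5 236.5]
0.222 0.2 -0.062 [310.2 230.1] [311.7 228.7] [309.8 237.7] [311.4 236.2]
0.222 0.23 -0.0675 [312.7 230.2] [314.3 228.7] [312.5 237.7] [314.  236.1]
0.222 0.23 -0.065 [311.7 230. ] [313.3 228.5] [311.5 237.5] [313.1 235.9]
0.222 0.23 -0.062 [310.6 229.7] [312.2 228.2] [310.4 237.2] [311.9 235.6]
0.222 0.26 -0.0675 [313.1 229.8] [314.7 228.2] [313.  237.2] [314.6 235.5]
0.222 0.26 -0.065 [312.2 229.6] [313.8 228. ] [312.  236.9] [313.6 235.3]
0.222 0.26 -0.062 [311.  229.4] [312.6 227.7] [310.9 236.7] [312.5 235. ]
```

Everything agrees. In both scene pictures the tab's front face fits the pointer plane with a mark of 0.22–0.23 rad. The tilt from finger height is 0.21–0.23 rad, and the tolerance is ±0.053. The pointer hangs still, so I hand in while holding.

```bash
python3 - <<'E'
from plant import ctrl
o=ctrl.get_obs();print(o["clock"],o["tool_pos"],o["force"])
print(ctrl.close_job())
E
```

```text
15.5 [ 0.5751893  -0.15994074  0.11905051] [-0.27206464  0.85210033  4.53576028]
the job is handed in; nothing more can be done
None
```

I shut the lid, pressed the paddle until the pointer settled at the mark tab, and handed in at 15.5 s with the fingers still holding it. No verdict was reported.

- **Lid:** I pushed it down until it stopped, with the force rising to about 14 N. The picture taken after I lifted off shows it flat on the tray.
- **Pointer and mark:** The mark measures about 0.22–0.23 rad. The tilt worked out from the finger height is about 0.21–0.23 rad. In the last picture the pointer tip is at column 313.1 and the tab at about 312.7–313, which is aligned within the tab's width. I waited 2.1 s after the last nudge, and the pointer looked the same as in the picture before it.
- **Hold:** The last force reading was about 4.5 N upward on the fingers, matching the expected 4 N.
- **Weaker check that disagreed:** A rough fit of the gauge plate's corners gave a tilt of about 0.20 rad. That is still within the tab's ±0.053 rad.
- **Surroundings:** I kept the path clear of the vial, boat and tape roll. They looked undisturbed where they showed in the last pictures; I did not measure them again.

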